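# Tip the turned balls from the tray into the feed groove

### The arm

A 7-joint arm with a two-finger parallel gripper is mounted at the origin on the work surface. World frame = base frame: x ahead of the robot, y to its left, z up, the work surface at z = 0. Lengths are in m, angles in rad, forces in N, time in s.
With the tool pointing down it reaches from about 0.425 to 0.95 m from the base axis. Payload 4.7 kg.
Tool frame: the origin (TCP) lies on the centre line of the jaws, within the pads' length; the fingertips stand robot.nose_length ahead of it and the grasp point (between the pads) lies 8 mm behind it (robot.nose_length is the distance from the TCP to the fingertips, in m); z points along the fingers, x is the direction in which the jaws open and shut, and the axes are right-handed (so a half turn about z gives the same grasp; the last joint's range is limited). The gripper opens to 85 mm and grips with 20 to 120 N. Pads are 22 mm wide; open, the fingers measure 114 mm over their backs; the gripper's body (76 mm by 85 mm) begins 54 mm behind the grasp point. The pads swing forward as they close: fully open they stand 13 mm farther back than shut.
Start: joints at [-1.345, 0.469, -0.049, 1.532, 0.024, 1.141, -0.082], TCP at [0.17, 0.653, 0.242] pointing down, gripper open.
Joint ranges: [-2.59, 2.59], [-0.33, 1.99], [-1.39, 1.29], [0.1, 2.45], [-1.04, 4.18], [0.21, 1.99], [-2.66, 2.66]. Speed limits (rad/s): [2.57, 2.57, 3.14, 3.14, 3.14, 3.14, 3.14].

### API

Orientations are given as [roll, pitch, yaw] about the fixed x, y, z axes, in that order (R = Rz(yaw) Ry(pitch) Rx(roll)).
In Python, from plant import robot gives the robot as it stands. Calls block until the motion is done:
- robot.goto(position, orientation): joint-space move of the TCP to a pose.
- robot.move_straight(position, vel=0.15, attitude=None, contact_N=None): straight line of the TCP; attitude=None keeps the orientation; vel is the mean speed in m/s. With contact_N (N) it stops when the force on the tool has changed by that much, and returns True; else False.
- robot.move_joints(angles): joint-space move.
- robot.grip(opening, strength=None): opening from 0.0 (shut) to 1.0 (fully open); strength is the grip in N (None keeps the last); returns when the fingers have stopped.
- robot.sleep(seconds).
- robot.inverse_kinematics(position, orientation): joint angles nearest the present ones, or None.
- robot.sense(): the state.
- robot.grab_frame(name): name is "side" or "top"; returns a dict with "image" (480x640x3 uint8, red, green, blue), "range_z" (480x640 float32, m along the optical axis (not along the pixel's ray), 0 where there is no reading), "fx", "fy", "cx", "cy" (pixels), "R" (3x3) and "t" (3): a world point X has camera coordinates R X + t. Camera axes: x right, y down, z forward; pixel columns grow to the right and rows downward; lengths in m; the calibration is good to about 2 mm. A picture is of the moment at which its call begins.
A pose or a line that the arm cannot do raises robot.IKError and nothing moves.
- robot.close_job(): hands the job in, once; it reports no verdict.
The state is a dict: "t": time; "joint_pos": joint angles; "joint_velocities": joint speeds; "effort": joint torques, N m; "tcp_pos": TCP position; "tcp_rot": TCP orientation; "wrist_force": force on the tool from outside, world axes, zero at the start; "torque": the same for the moment, N m; "opening": opening from 0.0 (shut) to 1.0 (fully open).
Only numpy, scipy, OpenCV 4.12 (cv2) and the standard library are available. Lean on these libraries where they do the work, as an engineer would, in place of code of your own. Each camera call takes 0.05 s, during which the arm holds its last target.

### The job

First lift the offcut out of the feed groove and put it in the scrap box. Then pick up the tray, tip it over the feed lip towards the guide rail so that all five balls run into the groove and lie there in single file, and set the empty tray down flat on the bench. The balls are freshly finished: do not touch them with the gripper, and leave the mallet, the gouge and the glue bottle alone.

Things in the scene. Friction and masses are not known exactly. Their poses are not given: they have to be found in the camera images.
- station: Fixed wooden feed station, 92 x 244 mm. Origin on the bench below the groove, z up. The straight level groove runs along its y axis: 36 mm wide (x -20 to +16 mm), floor 20 mm above the bench, open above, closed by end blocks 50 mm high at y = -110 and +110 mm. +x points away from the robot, to the guide rail side.
- rail_top (a point): Middle of the top of the guide rail, an upright wooden board 12 mm thick along the whole far side of the groove; its face is at station x = +16 mm, its top 78 mm above the bench.
- feed_lip (a point): Middle of the upper edge of the station's metal feed lip (station x = -50 mm, 53 mm above the bench), along the robot side of the groove. From here its surface slopes down to the groove's edge (x = -20 mm, 39 mm above the bench), so balls poured on it roll into the groove.
- tray: Loose wooden hand tray, 116 x 112 mm, 0.15 to 0.3 kg. Origin at the centre of its underside, z up, +x to its open front. Floor 5 mm thick, walls 6 mm thick, sides 32 mm and back 38 mm high; inside 104 mm long, 100 mm wide. Starts flat on the bench left or right of the station, front roughly away from the robot.
- tray_nose (a point): Middle of the lower front edge of the tray (tray x = +58 mm, at the underside). The front has no wall, only a sill 3 mm high and 6 mm wide on the floor: the balls stay in until the tray is tipped about 40 degrees nose-down; 45 to 50 empties it.
- tray_handle (a point): Middle of the tray's handle (tray x = -98 mm, 26 mm above the underside): a straight level wooden bar 20 mm wide (along tray y), 18 mm high, running back 70 mm from the back wall, tray x = -58 to -128 mm.
- scrap_box: Fixed open plywood box for offcuts, 120 x 120 mm outside, 50 mm high, walls and floor 6 mm thick. Origin at the centre of its underside. Stands on the other side of the station from the tray.
- offcut: Loose upright wooden offcut, 24 (x) x 30 (y) x 80 (z) mm, 45 g, standing in the station's groove at the start, its long axis up, its x axis roughly across the groove. Origin at the centre of its underside.
- offcut_center (a point): Centre of the offcut (40 mm above its underside).
- mallet: Bystander: carver's mallet standing on its head, head 72 mm across and 100 mm high, wooden handle up to 225 mm. Origin at the centre of its foot.
- gouge: Bystander: carving gouge lying on the bench, about 220 mm long along its x axis, 24 mm thick. Origin on the bench near its middle.
- glue: Bystander: glue bottle, 56 mm across, 150 mm tall, standing. Origin at the centre of its foot.
- ball1_center (a point): Centre of one of the five turned wooden balls, 30 mm diameter, 12 g, waxed and slippery, which start loose in the tray.
- ball2_center (a point): Centre of one of the five turned wooden balls, 30 mm diameter, 12 g, waxed and slippery, which start loose in the tray.
- ball3_center (a point): Centre of one of the five turned wooden balls, 30 mm diameter, 12 g, waxed and slippery, which start loose in the tray.
- ball4_center (a point): Centre of one of the five turned wooden balls, 30 mm diameter, 12 g, waxed and slippery, which start loose in the tray.
- ball5_center (a point): Centre of one of the five turned wooden balls, 30 mm diameter, 12 g, waxed and slippery, which start loose in the tray.
Things that resemble listed ones, but are neither listed nor needed, are in the scene too. Of the things like the offcut, leave any that is blue; of the rest the larger one is meant.

How it is judged:
By the outcome, as a careful person would: the job done as asked, in the order asked, and still so for the second after the job is handed in, with the robot touching nothing.
It also fails if it takes over 67 s, if anything falls off the work surface, if the arm or the gripper's body presses on something with over 40 N, if the wrist force passes 120 N, or if a joint passes its speed limit or range.

## Working session

There is one attempt and no reset: what is moved stays moved. The work goes in short steps, each a Python script; the robot and the scene stay as the last script left them, time stands still between calls to the robot, and variables do not carry over. Pictures are saved under pics/ and viewed, and the job is handed in when it is done.

```bash
mkdir -p pics; ls
cat > h.py <<'E'
import numpy as np, cv2, pickle
def save(n,im): cv2.imwrite(f'pics/{n}.png',cv2.cvtColor(im,cv2.COLOR_RGB2BGR))
def world(f,u,v,z=None):
    # from depth, or ray to plane z
    K=np.array([(u-f['cx'])/f['fx'],(v-f['cy'])/f['fy'],1.0])
    R=np.array(f['R']);t=np.array(f['t'])
    C=-R.T@t; d=R.T@K
    if z is None:
        return C+d*float(f['range_z'][int(round(v)),int(round(u))])
    return C+d*(z-C[2])/d[2]
def cloud(f):
    v,u=np.mgrid[0:480,0:640]
    K=np.stack([(u-f['cx'])/f['fx'],(v-f['cy'])/f['fy'],np.ones(u.shape)],-1)*f['range_z'][...,None]
    return (K-np.array(f['t']))@np.array(f['R'])
def proj(f,X):
    c=np.array(f['R'])@np.array(X)+np.array(f['t'])
    return c[0]/c[2]*f['fx']+f['cx'],c[1]/c[2]*f['fy']+f['cy']
E
python3 - <<'E'
from h import *
from plant import robot
s=robot.sense(); print(s); print(robot.nose_length)
for n in('side','top'):
    f=robot.grab_frame(n); pickle.dump(f,open(f'f_{n}0.pkl','wb')); save(n+'0',f['image'])
    print(n,f['fx'],f['cx'],f['cy'],-np.array(f['R']).T@np.array(f['t']),np.array(f['R'])[2], (f['range_z']==0).mean())
E
```

```text
pics
{'t': 0.0, 'joint_pos': array([-1.34489764,  0.46945592, -0.04860078,  1.53370735,  0.02407141,
        1.14098357, -0.08231006]), 'joint_velocities': array([-0.00108909,  0.00132271, -0.00164252,  0.00020353,  0.00121578,
       -0.00050916, -0.00036094]), 'effort': array([-5.79615153e-04, -5.10310686e+01, -4.70655214e-02, -2.37719911e+01,
        1.06299270e-02,  7.29214487e-03,  1.37310545e-05]), 'tcp_pos': array([0.16996954, 0.65266442, 0.24124596]), 'tcp_rot': array([3.14154892e+00, 1.96941478e-03, 1.31601273e+00]), 'wrist_force': array([-0.27337906,  1.35469637, -0.2879587 ]), 'torque': array([ 0.05081321, -0.03944717,  0.00504612]), 'opening': 1.0015297627926476}
0.011
side 556.3900740541676 309.5472695437131 239.63822544890328 [ 0.3039366  -0.79534908  0.80391428] [ 0.27201197  0.70593475 -0.65396148] 0.003958333333333334
top 484.2969468809801 320.207734402613 237.48343084063183 [ 0.50614613 -0.024452    1.04071135] [ 0.09355226  0.01722965 -0.99546528] 0.00412109375
```

View pics/side0.png

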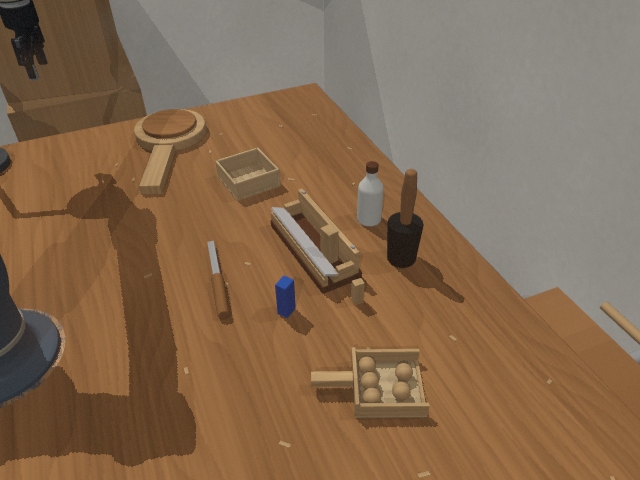

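View pics/top0.png

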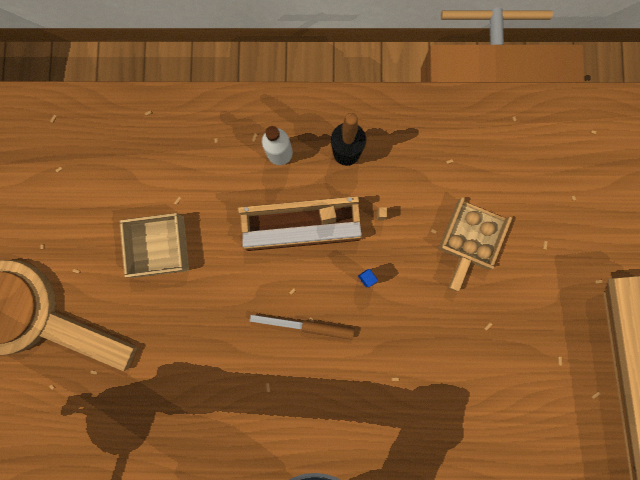

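Top view: the station is at (300,222), scrap box (153,246), tray (478,232) with its handle at (461,275). There are three offcut-like blocks:
- In the groove at (328,214): wooden.
- Beside the station at (383,212): wooden and smaller.
- In front at (368,278): blue, so excluded.

The larger of the two wooden ones, standing in the groove, fits the description. I'll confirm it in a crop and measure.

Run:
```python
from h import *
fs={n:pickle.load(open(f'f_{n}0.pkl','rb')) for n in('side','top')}
a=cv2.resize(fs['top']['image'][180:270,220:400],(760,380),interpolation=cv2.INTER_CUBIC)
b=cv2.resize(fs['top']['image'][190:300,430:530],(380,418)[::1],interpolation=cv2.INTER_CUBIC)
save('crop_top0',a)
c=cv2.resize(fs['side']['image'][180:320,260:400],(600,600),interpolation=cv2.INTER_CUBIC); save('crop_side0',c)
# height map grid merged
for n,f in fs.items():
    P=cloud(f); ok=f['range_z']>0
    z=P[...,2]
    bench=ok&(abs(z)<.012)&(P[...,0]>.35)&(P[...,0]<.85)&(abs(P[...,1])<.4)
    print(n,'bench z med',np.median(z[bench]),z[bench].std())
    # blobs above 12mm
    m=(ok&(z>.012)&(z<.3)&(P[...,0]>.3)&(P[...,0]<.9)&(abs(P[...,1])<.5)).astype(np.uint8)
    k,l,st,_=cv2.connectedComponentsWithStats(m)
    for i in range(1,k):
        if st[i,4]>60:
            Q=P[l==i]; print(i,st[i],'min',Q.min(0).round(3),'max',Q.max(0).round(3))
```

```text
side bench z med 0.0004130550355958459 0.002075077868748504
1 [ 215  148   65   49 1622] min [0.514 0.273 0.012] max [0.649 0.412 0.055]
2 [139 157  31  34 672] min [0.322 0.377 0.012] max [0.414 0.5   0.031]
3 [ 357  161   27   62 1228] min [0.76  0.052 0.013] max [0.817 0.103 0.154]
4 [ 387  169   36   97 2182] min [ 0.756 -0.099  0.012] max [ 0.826 -0.027  0.226]
6 [ 271  189   91  102 4768] min [ 0.575 -0.094  0.012] max [0.69  0.16  0.104]
7 [207 241  23  77 740] min [ 0.391 -0.081  0.012] max [0.438 0.139 0.029]
8 [275 276  20  38 612] min [ 0.499 -0.125  0.012] max [ 0.536 -0.089  0.084]
9 [351 278  14  24 263] min [ 0.642 -0.146  0.012] max [ 0.664 -0.126  0.057]
10 [ 311  347  118   68 3008] min [ 0.492 -0.406  0.012] max [ 0.687 -0.257  0.042]
11 [392 363  21  37 530] min [ 0.609 -0.373  0.012] max [ 0.661 -0.317  0.038]
top bench z med -8.780967610108918e-05 0.0023433007776023176
1 [ 331  113   35   52 1287] min [ 0.757 -0.096  0.013] max [ 0.823 -0.028  0.227]
2 [262 126  31  39 868] min [0.761 0.056 0.012] max [0.815 0.111 0.153]
3 [ 238  196  124   55 5206] min [ 0.574 -0.091  0.012] max [0.681 0.158 0.104]
4 [ 440  197   72   94 1661] min [ 0.494 -0.405  0.012] max [ 0.689 -0.259  0.045]
5 [377 207  10  13 120] min [ 0.642 -0.143  0.012] max [ 0.663 -0.127  0.059]
6 [466 211  14  14 160] min [ 0.633 -0.341  0.018] max [ 0.66  -0.314  0.037]
8 [ 120  213   68   65 1449] min [0.515 0.275 0.012] max [0.649 0.41  0.055]
9 [480 222  15  14 165] min [ 0.61  -0.371  0.016] max [ 0.637 -0.345  0.04 ]
12 [359 269  19  18 215] min [ 0.501 -0.121  0.013] max [ 0.535 -0.087  0.084]
13 [250 315 105  24 924] min [ 0.392 -0.079  0.012] max [0.438 0.139 0.028]
14 [  75  324   61   47 1532] min [0.322 0.379 0.012] max [0.415 0.5   0.03 ]
```

View pics/crop_top0.png

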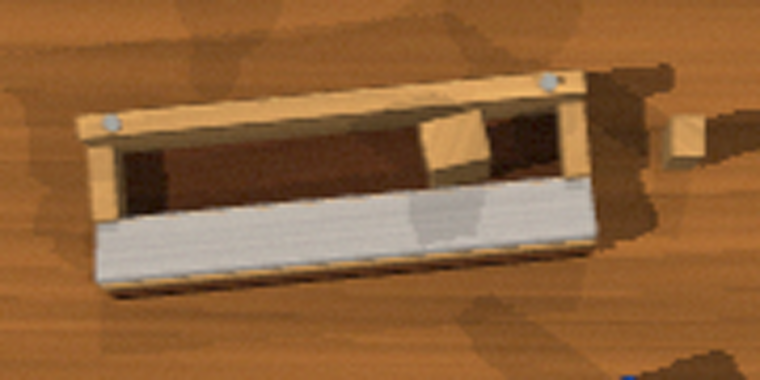

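View pics/crop_side0.png

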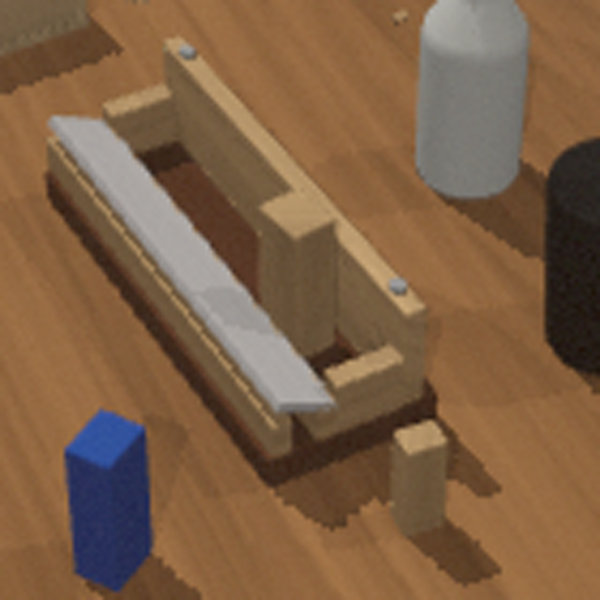

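The crops confirm it: the tall plain-wood block in the groove (top 104 mm, top-image (328,214)) is the one meant. The small block is only about 57 mm tall, and the third is blue. Next, precise poses from both views.

```bash
python3 - <<'E'
from h import *
fs={n:pickle.load(open(f'f_{n}0.pkl','rb')) for n in('side','top')}
def rect(Q,lab):
    r=cv2.minAreaRect((Q[:,:2]*1000).astype(np.float32)); print('  ',lab,len(Q),'c',np.round(r[0],1),'wh',np.round(r[1],1),'ang',round(r[2],1),'z',np.median(Q[:,2]).round(4),np.round(cv2.boxPoints(r)).tolist())
for n,f in fs.items():
    P=cloud(f); z=P[...,2]; ok=f['range_z']>0
    x,y=P[...,0],P[...,1]
    hsv=cv2.cvtColor(f['image'],cv2.COLOR_RGB2HSV)
    print(n)
    st=ok&(x>.55)&(x<.72)&(y>-.115)&(y<.18)
    rect(P[st&(z>.012)],'station all')
    rect(P[st&(z>.0745)&(z<.0815)],'rail/')
    Q=P[st&(z>.0755)&(z<.0805)&~((abs(y+.035)<.03))]; 
    p=np.polyfit(Q[:,1],Q[:,0],1); print('   rail top fit yaw(deg)',np.degrees(-np.arctan(p[0])),'x at y=0.03',np.polyval(p,.03))
    rect(P[st&(z>.098)],'offcut top')
    lip=st&(hsv[...,1]<60)&(z>.03)&(z<.058)
    rect(P[lip],'lip'); 
    bx=ok&(x>.49)&(x<.67)&(y>.26)&(y<.43)
    rect(P[bx&(z>.045)],'box rim'); print('   box floor',np.median(z[bx&(z>.002)&(z<.02)&(abs(x-.582)<.03)&(abs(y-.343)<.03)]))
    tr=ok&(x>.46)&(x<.72)&(y>-.43)&(y<-.23)
    rect(P[tr&(z>.012)],'tray all')
    rect(P[tr&(z>.012)&(x<.545)],'handle?'); 
    Q=P[tr&(z>.028)&(z<.042)&(x<.55)]; rect(Q,'handle top')
E
python3 - <<'E'
from h import *
f=pickle.load(open('f_top0.pkl','rb'))
save('crop_tray0',cv2.resize(f['image'][190:300,430:530],(540,594),interpolation=cv2.INTER_CUBIC))
E
```

```text
side
   station all 4768 c [632.1  33.9] wh [ 95.1 249.8] ang 5.4 z 0.0442 [[573.0, 154.0], [597.0, -95.0], [691.0, -86.0], [668.0, 163.0]]
   rail/ 472 c [647.7  34.7] wh [ 46.2 242.6] ang 5.5 z 0.078 [[613.0, 153.0], [636.0, -88.0], [682.0, -84.0], [659.0, 158.0]]
   rail top fit yaw(deg) 5.899157603664156 x at y=0.03 0.6638951743707144
   offcut top 117 c [643.5 -22.2] wh [24.7 30.9] ang 16.8 z 0.1 [[627.0, -11.0], [636.0, -41.0], [660.0, -33.0], [651.0, -4.0]]
   lip 1043 c [607.5  32.3] wh [ 37.9 248.2] ang 5.3 z 0.0479 [[577.0, 154.0], [600.0, -93.0], [638.0, -89.0], [615.0, 158.0]]
   box rim 420 c [581.5 343.3] wh [122.  130.2] ang 7.6 z 0.0487 [[512.0, 400.0], [530.0, 271.0], [651.0, 287.0], [633.0, 416.0]]
   box floor 0.006467761448228343
   tray all 3539 c [ 582.  -318.7] wh [117.1 185.2] ang 67.6 z 0.0302 [[474.0, -337.0], [645.0, -408.0], [690.0, -300.0], [519.0, -229.0]]
   handle? 592 c [ 532.2 -314.8] wh [42.9 98.4] ang 34.1 z 0.0341 [[487.0, -286.0], [542.0, -368.0], [578.0, -343.0], [522.0, -262.0]]
   handle top 533 c [ 534.7 -315. ] wh [ 46.1 101.8] ang 34.6 z 0.
[... 545 characters left out ...]
lip 1738 c [607.4  31.8] wh [ 33.2 243.4] ang 5.8 z 0.0469 [[579.0, 151.0], [603.0, -91.0], [636.0, -88.0], [612.0, 155.0]]
   box rim 671 c [581.9 342.7] wh [120.  121.4] ang 7.7 z 0.049 [[514.0, 395.0], [531.0, 275.0], [650.0, 291.0], [633.0, 411.0]]
   box floor 0.005582752027627936
   tray all 1989 c [ 581.7 -319.6] wh [113.4 186.7] ang 67.3 z 0.0317 [[474.0, -336.0], [646.0, -408.0], [690.0, -303.0], [517.0, -231.0]]
   handle? 323 c [ 532.3 -313. ] wh [41.6 97.7] ang 33.7 z 0.0344 [[488.0, -284.0], [542.0, -365.0], [577.0, -342.0], [522.0, -261.0]]
   handle top 339 c [ 534.3 -313.8] wh [ 44.  101.3] ang 33.7 z 0.0349 [[488.0, -284.0], [544.0, -368.0], [581.0, -344.0], [525.0, -259.0]]
```

View pics/crop_tray0.png

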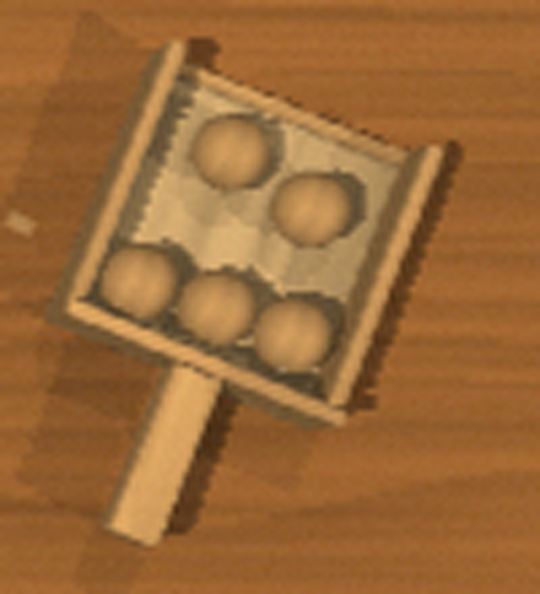

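Measured poses:
- **Station:** origin about (0.642,0.0355), yaw 5.8°. The rail top measures 78 mm and agrees with the text.
- **Offcut:** (0.643,-0.022), top 0.100, yaw about 15°.
- **Scrap box:** centre (0.582,0.343), floor 6 mm.
- **Tray:** origin (0.614,-0.333), yaw -22.5°, handle top 35 mm.

I'll check IK for the plan, then lift the offcut.

```bash
cat >> h.py <<'E'
from scipy.spatial.transform import Rotation as Rn
SO=np.array([.642,.0355,0]); SY=np.radians(5.8)
def stn(p): return SO+Rn.from_euler('z',SY).apply(p)
TO=np.array([.6142,-.3326,0]); TY=np.radians(-22.5)
def tool(nose,yaw,tip,tau,flip=1,gx=-.088,gz=.026):
    """tool pose for tray with nose point, yaw, tip nose-down (rad)"""
    R=Rn.from_euler('z',yaw)*Rn.from_euler('y',tip)
    o=np.array(nose)-R.apply([.058,0,0])
    zt=np.array([np.sin(tau),0,-np.cos(tau)]); xt=np.array([0,flip,0.]); yt=np.cross(zt,xt)
    Rt=R*Rn.from_matrix(np.stack([xt,yt,zt],1))
    p=o+R.apply(np.array([gx,0,gz])+.008*zt)
    return p,Rt.as_euler('xyz')
E
python3 - <<'E'
from h import *
from plant import robot
print(robot.inverse_kinematics([.6434,-.022,.068],[np.pi,0,np.radians(105)]),robot.inverse_kinematics([.6434,-.022,.068],[np.pi,0,np.radians(-75)]))
n0=TO+Rn.from_euler('z',TY).apply([.058,0,0])
for tau in (30,40,45):
  for fl in (1,-1):
    L=[]
    p,o=tool(n0,TY,0,np.radians(tau),fl); j=robot.inverse_kinematics(p,o); L.append(None if j is None else np.round(j,2).tolist())
    for dy in(-.04,.04):
     for tip in (0,20,50):
      p,o=tool(stn([-.040,dy,.062]),SY,np.radians(tip),np.radians(tau),fl); j=robot.inverse_kinematics(p,o); L.append(None if j is None else np.round(j,2).tolist())
    print(tau,fl); [print('  ',l) for l in L]
E
```

```text
[-0.22221557  0.6140769   0.269254    1.771103   -0.21845456  0.7856101
  1.98788091] [-0.49450984  0.69882495  0.67857479  1.78770728 -0.56294422  0.85815428
 -0.85913019]
30 1
   [0.79, 0.6, -0.41, 2.18, 2.21, 0.21, -0.49]
   None
   [-0.48, 0.25, 0.51, 2.23, -0.28, 0.53, 1.91]
   [-0.32, 0.48, 0.37, 1.74, -0.13, 1.29, 1.76]
   None
   [-0.54, 0.23, 0.37, 2.24, -0.13, 0.52, 1.59]
   [-0.36, 0.47, 0.24, 1.75, -0.12, 1.29, 1.6]
30 -1
   [0.79, 0.6, -0.41, 2.18, 2.21, 0.21, 2.64]
   None
   [-0.83, 0.34, 0.97, 2.25, -0.58, 0.59, -0.92]
   [-0.63, 0.59, 0.83, 1.76, -0.33, 1.33, -1.15]
   None
   [-1.0, 0.32, 0.93, 2.26, -0.48, 0.56, -1.19]
   [-0.71, 0.55, 0.74, 1.77, -0.33, 1.33, -1.31]
40 1
   [1.1, 0.75, -0.8, 2.26, 2.45, 0.56, -0.57]
   None
   [-0.36, 0.19, 0.37, 2.34, -0.35, 0.3, 1.99]
   [-0.38, 0.4, 0.43, 1.85, -0.16, 1.11, 1.79]
   None
   [-0.49, 0.18, 0.28, 2.35, -0.02, 0.28, 1.47]
   [-0.42, 0.38, 0.29, 1.85, -0.13, 1.1, 1.6]
40 -1
   [0.81, 0.63, -0.43, 2.28, 2.81, 0.45, 2.09]
   None
   [-0.51, 0.2, 0.55, 2.34, -0.48, 0.31, -1.02]
   [-0.7, 0.5, 0.88, 1.86, -0.37, 1.15, -1.13]
   None
   [-0.89, 0.21, 0.75, 2.36, -0.41, 0.29, -1.28]
   [-0.76, 0.46, 0.77, 1.87, -0.33, 1.13, -1.32]
45 1
   [1.25, 0.9, -0.99, 2.29, 2.5, 0.75, -0.46]
   None
   [0.7, 0.26, -0.81, 2.34, 0.76, 0.24, 0.91]
   [-0.42, 0.36, 0.46, 1.9, -0.17, 1.01, 1.8]
   None
   [0.14, 0.19, -0.43, 2.37, 0.73, 0.22, 0.72]
   [-0.45, 0.34, 0.31, 1.91, -0.13, 1.0, 1.6]
45 -1
   [0.81, 0.66, -0.41, 2.32, 2.93, 0.59, 1.98]
   None
   [-0.67, 0.2, 0.73, 2.4, -0.93, 0.24, -0.57]
   [-0.73, 0.46, 0.91, 1.92, -0.39, 1.05, -1.11]
   None
   [-1.08, 0.24, 0.96, 2.42, -0.87, 0.21, -0.82]
   [-0.8, 0.41, 0.78, 1.92, -0.33, 1.03, -1.33]
```

Run:
```python
from h import *
from plant import robot
n0=TO+Rn.from_euler('z',TY).apply([.058,0,0])
for tau in (0,10,20):
  for fl in (1,-1):
    print(tau,fl)
    for nm,ns,yw,tip in [('pick',n0,TY,0),('lift',n0+[-.02,0,.16],TY,0),]+[(f'dy{dy} tip{t}',stn([-.04,dy,.064]),SY,t) for dy in(-.04,.04) for t in (-3,0,20,40,52)]+[('hi',stn([-.06,-.04,.15]),SY,0)]:
      p,o=tool(ns,yw,np.radians(tip),np.radians(tau),fl); j=robot.inverse_kinematics(p,o); print('  ',nm,p.round(3),None if j is None else np.round(j,2).tolist())
```

```text
0 1
   pick [ 0.533 -0.299  0.018] [0.07, 0.69, 0.52, 1.88, -0.51, 0.7, 2.07]
   lift [ 0.513 -0.299  0.178] [-0.29, 0.62, 1.09, 1.84, -0.63, 1.07, 2.23]
   dy-0.04 tip-3 [ 0.46  -0.023  0.074] [-0.35, 0.36, 0.38, 2.23, -0.27, 0.53, 1.9]
   dy-0.04 tip0 [ 0.461 -0.023  0.082] [-0.37, 0.37, 0.4, 2.19, -0.25, 0.62, 1.88]
   dy-0.04 tip20 [ 0.476 -0.022  0.131] [-0.33, 0.47, 0.37, 1.91, -0.13, 1.14, 1.77]
   dy-0.04 tip40 [ 0.506 -0.018  0.172] [-0.23, 0.64, 0.25, 1.62, -0.07, 1.6, 1.72]
   dy-0.04 tip52 [ 0.531 -0.016  0.19 ] [-0.17, 0.76, 0.18, 1.44, -0.03, 1.86, 1.69]
   dy0.04 tip-3 [0.452 0.056 0.074] [-0.44, 0.34, 0.26, 2.24, -0.16, 0.52, 1.62]
   dy0.04 tip0 [0.453 0.056 0.082] [-0.43, 0.35, 0.26, 2.2, -0.16, 0.61, 1.61]
   dy0.04 tip20 [0.468 0.058 0.131] [-0.37, 0.45, 0.23, 1.92, -0.13, 1.14, 1.6]
   dy0.04 tip40 [0.498 0.061 0.172] [-0.27, 0.63, 0.14, 1.62, -0.1, 1.6, 1.58]
   dy0.04 tip52 [0.523 0.064 0.19 ] [-0.22, 0.75, 0.09, 1.44, -0.09, 1.86, 1.56]
   hi [ 0.441 -0.025  0.168] [-0.53, 0.19, 0.56, 2.17, -0.14, 0.81, 1.79]
0 -1
   pick [ 0.533 -0.299  0.018] [-0.17, 0.84, 0
[... 4451 characters left out ...]
-0.48]
   dy-0.04 tip20 [ 0.479 -0.021  0.13 ] [-0.83, 0.45, 1.0, 2.14, -0.52, 0.82, -0.97]
   dy-0.04 tip40 [ 0.509 -0.018  0.17 ] [-0.64, 0.57, 0.84, 1.82, -0.33, 1.29, -1.14]
   dy-0.04 tip52 [ 0.533 -0.016  0.188] [-0.56, 0.7, 0.79, 1.63, -0.3, 1.56, -1.15]
   dy0.04 tip-3 [0.455 0.057 0.075] None
   dy0.04 tip0 [0.456 0.057 0.082] [0.14, 0.29, -0.44, 2.39, 0.88, 0.23, -2.57]
   dy0.04 tip20 [0.471 0.058 0.13 ] [-0.89, 0.37, 0.84, 2.15, -0.4, 0.78, -1.26]
   dy0.04 tip40 [0.501 0.061 0.17 ] [-0.72, 0.54, 0.74, 1.83, -0.33, 1.28, -1.3]
   dy0.04 tip52 [0.525 0.064 0.188] [-0.65, 0.67, 0.73, 1.64, -0.33, 1.57, -1.28]
   hi [ 0.444 -0.025  0.168] [-1.0, 0.03, 1.03, 2.39, -0.19, 0.39, -1.28]
```

Run:
```python
from h import *
from plant import robot
o=[np.pi,0,np.radians(105)]
robot.grip(.75,40)
robot.goto([.6434,-.022,.20],o)
robot.move_straight([.6434,-.022,.068],vel=.12,contact_N=8)
print(robot.sense()['t'],robot.sense()['tcp_pos'],robot.sense()['wrist_force'])
robot.grip(0,40)
s=robot.sense(); print(s['opening'],s['t'])
robot.move_straight([.6434,-.022,.175],vel=.12)
s=robot.sense(); print(s['opening'],s['t'],s['wrist_force'],s['tcp_pos'])
f=robot.grab_frame('side'); save('lift1',f['image'])
```

```text
4.6 [ 0.64409493 -0.02213654  0.06887398] [ 0.43256749 -0.47352426 -0.24546704]
0.34861329364404237 5.0
0.3486151550851426 6.0417 [-0.23517831 -0.81367725 -0.95883233] [ 0.64270257 -0.02190172  0.17402587]
```

View pics/lift1.png

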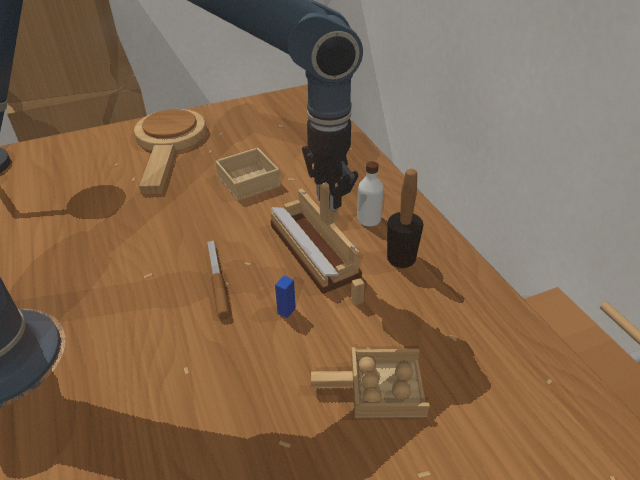

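The picture shows the offcut held upright in the jaws at (327,200), clear of the groove. The opening of 0.349 × 85 mm ≈ 30 mm matches its width. On to the box.

Run:
```python
from h import *
from plant import robot
o=[np.pi,0,np.radians(97.7)]
b=[.582,.343]
robot.goto([*b,.175],o)
print(robot.move_straight([*b,.054],vel=.12,contact_N=4), robot.sense()['tcp_pos'])
robot.grip(.55)
robot.move_straight([*b,.20],vel=.2)
s=robot.sense(); print(s['t'])
f=robot.grab_frame('side'); save('box1',f['image'])
f=robot.grab_frame('top'); save('box1t',f['image'][150:330,100:560])
```

```text
True [0.58095785 0.34225268 0.05459321]
9.625
```

View pics/box1.png

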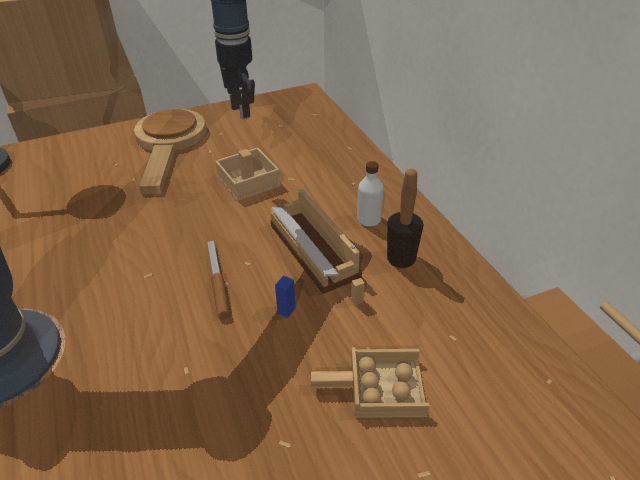

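View pics/box1t.png

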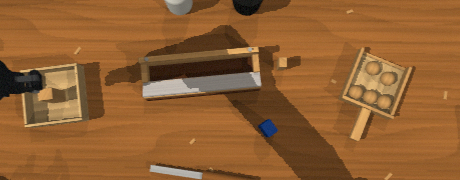

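The offcut is in the box: side view (245,165), top view about (45,95) in the crop. The groove is empty. Now the tray: grip the handle from nearly above.

Run:
```python
from h import *
from plant import robot
n0=TO+Rn.from_euler('z',TY).apply([.058,0,0])
tau=np.radians(5)
p,o=tool(n0,TY,0,tau,1,gz=.028)
robot.grip(.75,90)
robot.goto(p+[0,0,.13],o)
print(robot.move_straight(p,vel=.12,contact_N=8))
s=robot.sense(); print(s['t'],s['tcp_pos'],p,s['wrist_force'])
robot.grip(0,90)
s=robot.sense(); print(s['opening'],s['opening']*85,s['tcp_pos'])
robot.move_straight(s['tcp_pos']+[0,0,.02],vel=.04)
s=robot.sense(); print(s['opening'],s['wrist_force'],s['torque'],s['tcp_pos'],s['t'])
for n in('side','top'):
    f=robot.grab_frame(n); pickle.dump(f,open(f'f_{n}1.pkl','wb')); save(n+'_tray1',f['image'])
```

```text
False
13.5667 [ 0.5340647  -0.29959722  0.02080493] [ 0.53354277 -0.29919068  0.02003044] [ 0.76798914 -0.18790615  0.63771886]
0.21809862151346274 18.538382828644334 [ 0.53377946 -0.29915373  0.02064433]
0.2144201363919537 [-0.35048731 -0.29616154 -2.67352157] [0.1135403  0.35759835 0.03540425] [ 0.53368957 -0.29892813  0.04057425] 14.7083
```

View pics/side_tray1.png

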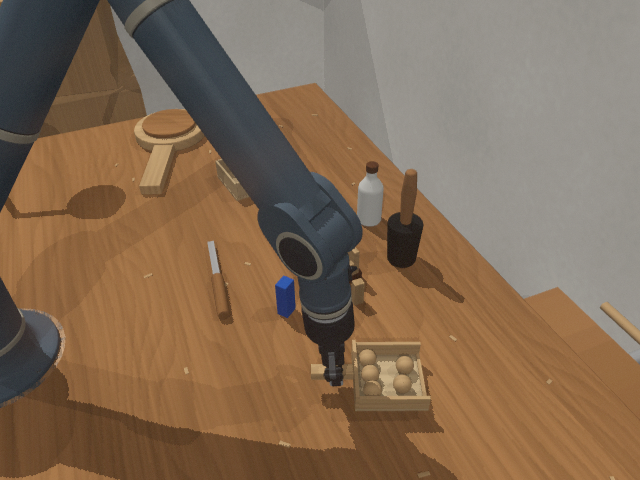

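View pics/top_tray1.png

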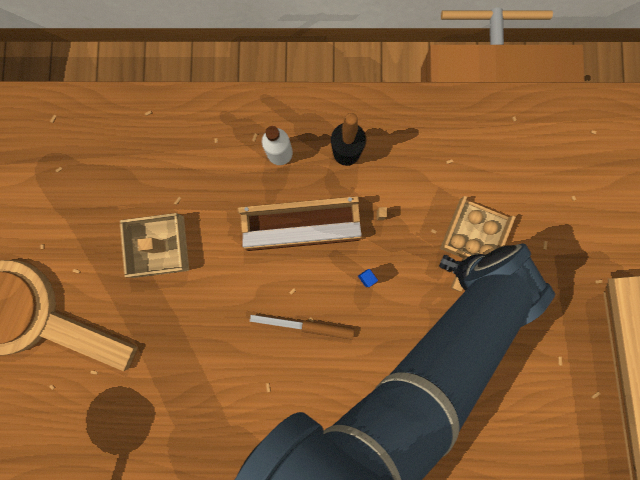

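The tray hangs in the gripper at side (390,378), and the offcut lies in the box at top (145,243). I'll check the tray's droop and yaw from the depth.

Run:
```python
from h import *
for n in ('side','top'):
    f=pickle.load(open(f'f_{n}1.pkl','rb')); P=cloud(f)
    R=Rn.from_euler('z',TY); Q=(P-TO)@R.as_matrix()  # tray frame (lifted 20mm)
    x,y,z=Q[...,0],Q[...,1],Q[...,2]
    m=(f['range_z']>0)&(abs(abs(y)-.053)<.005)&(x>-.045)&(x<.055)&(z>.03)&(z<.075)
    for sg in(1,-1):
        k=m&(y*sg>0)
        if k.sum()>20:
            zz=z[k];xx=x[k]; top=[(a,np.percentile(zz[(xx>=a)&(xx<a+.02)],80).round(4)) for a in np.arange(-.04,.05,.02) if ((xx>=a)&(xx<a+.02)).sum()>3]; print(n,sg,k.sum(),top)
    k=(f['range_z']>0)&(abs(y)<.075)&(x>-.045)&(x<.08)&(z>.04)&(z<.075)
    r=cv2.minAreaRect((Q[k][:,:2]*1000).astype(np.float32)); print(r)
```

```text
side 1 583 [(np.float64(-0.04), np.float64(0.0518)), (np.float64(-0.02), np.float64(0.0513)), (np.float64(0.0), np.float64(0.0511)), (np.float64(0.019999999999999997), np.float64(0.0505)), (np.float64(0.04), np.float64(0.0505))]
side -1 705 [(np.float64(-0.04), np.float64(0.0517)), (np.float64(-0.02), np.float64(0.0514)), (np.float64(0.0), np.float64(0.0513)), (np.float64(0.019999999999999997), np.float64(0.051)), (np.float64(0.04), np.float64(0.0511))]
((6.513881683349609, -0.62774658203125), (115.35862731933594, 102.95979309082031), 89.93624114990234)
top 1 229 [(np.float64(-0.04), np.float64(0.0517)), (np.float64(-0.02), np.float64(0.0521)), (np.float64(0.0), np.float64(0.0518)), (np.float64(0.019999999999999997), np.float64(0.0519)), (np.float64(0.04), np.float64(0.0521))]
top -1 191 [(np.float64(-0.02), np.float64(0.0504)), (np.float64(0.0), np.float64(0.0517)), (np.float64(0.019999999999999997), np.float64(0.0516)), (np.float64(0.04), np.float64(0.051))]
((6.072723388671875, -0.4598655700683594), (113.58824920654297, 102.19166564941406), 89.9134292602539)
```

No droop (under 1°), yaw as measured. I'll carry it slightly nose-up to the lip, then tip it in steps.

```bash
cat >> h.py <<'E'
TAU=np.radians(5)
def trayto(robot,nose,yaw,tip,vel):
    p,o=tool(nose,yaw,np.radians(tip),TAU,1,gz=.028)
    robot.move_straight(p,vel=vel,attitude=o)
E
python3 - <<'E'
from h import *
from plant import robot
n0=TO+Rn.from_euler('z',TY).apply([.058,0,0])
trayto(robot,n0+[-.01,0,.17],TY,-4,.10)
trayto(robot,stn([-.07,-.03,.16]),SY,-4,.12)
trayto(robot,stn([-.042,-.03,.066]),SY,-4,.08)
s=robot.sense(); print(s['t'],s['wrist_force'],s['opening'],s['joint_pos'].round(2))
for n in('side','top'):
    f=robot.grab_frame(n); pickle.dump(f,open(f'f_{n}2.pkl','wb')); save(n+'_lip',f['image'][100:400,150:550])
E
```

```text
20.3667 [ 3.21921054e-03  1.52810802e+00 -3.37031977e+00] 0.21604851950092882 [-0.54  0.35  0.58  2.31 -0.51  0.42  2.12]
```

View pics/side_lip.png

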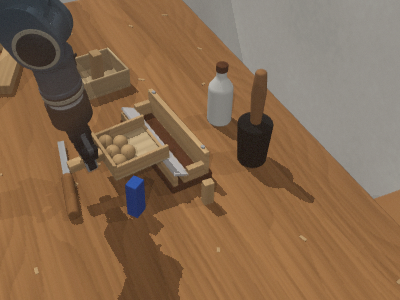

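View pics/top_lip.png

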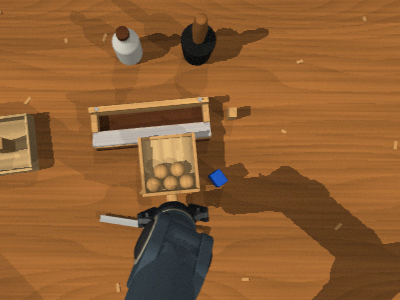

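All five balls rest at the back of the tray at top crop (170,178), and the nose is over the lip at (168,137). Quick depth check of the nose position in the station frame.

Run:
```python
from h import *
for n in ('top','side'):
    f=pickle.load(open(f'f_{n}2.pkl','rb')); P=cloud(f)
    Q=(P-SO)@Rn.from_euler('z',SY).as_matrix(); x,y,z=[Q[...,i] for i in range(3)]
    m=(f['range_z']>0)&(x<-.02)&(x>-.17)&(z>.085)&(z<.12)&(abs(y+.03)<.07)
    print(n,'walls x max',np.percentile(x[m],99),'y',np.percentile(y[m],[1,99]))
    m=(f['range_z']>0)&(x<-.02)&(x>-.17)&(z>.0635)&(z<.085)&(abs(y+.03)<.03)
    print(' floor front x',np.percentile(x[m],[97,99.5]),'z near front',np.median(z[m&(x>-.06)]))
```

```text
top walls x max -0.048398115862467436 y [-0.08606393  0.02490584]
 floor front x [-0.04501152 -0.04324323] z near front 0.07017385162575426
side walls x max -0.04523088724357319 y [-0.0878036   0.02620607]
 floor front x [-0.04487496 -0.04331531] z near front 0.07052317124403075
```

The nose sits at x = -43 mm as commanded. Tipping.

```bash
python3 - <<'E'
from h import *
from plant import robot
L=[(2,-30,.03),(10,-30,.04),(20,-30,.05),(30,-30,.05)]
for tip,dy,v in L: trayto(robot,stn([-.040,dy/1000,.062]),SY,tip,v)
s=robot.sense(); print(s['t'],s['wrist_force'])
f=robot.grab_frame('side'); save('tip30',f['image'][100:400,150:550])
for tip,dy,v in [(34,-20,.05),(38,-8,.05),(42,5,.05),(46,18,.05),(50,30,.05)]:
    trayto(robot,stn([-.040,dy/1000,.062]),SY,tip,v)
    f=robot.grab_frame('side'); save(f'tip{tip}',f['image'][150:350,250:500])
robot.sleep(.4)
s=robot.sense(); print(s['t'],s['wrist_force'],s['tcp_pos'])
f=robot.grab_frame('side'); save('tip50b',cv2.resize(f['image'][150:350,200:450],(750,600)))
f=robot.grab_frame('top'); save('tip50t',cv2.resize(f['image'][150:350,200:450],(750,600)))
E
cd pics; python3 -c "
import cv2,numpy as np
r=[cv2.imread(f'tip{t}.png') for t in(34,38,42,46,50)]
r.append(np.zeros_like(r[0]));cv2.imwrite('mont.png',np.vstack([np.hstack(r[:3]),np.hstack(r[3:])]))"
```

```text
22.9917 [-0.71306176 -0.63962337 -2.8151638 ]
26.025 [-0.84479541 -0.61705468 -2.92563109] [0.52146105 0.0533323  0.18628198]
```

View pics/mont.png

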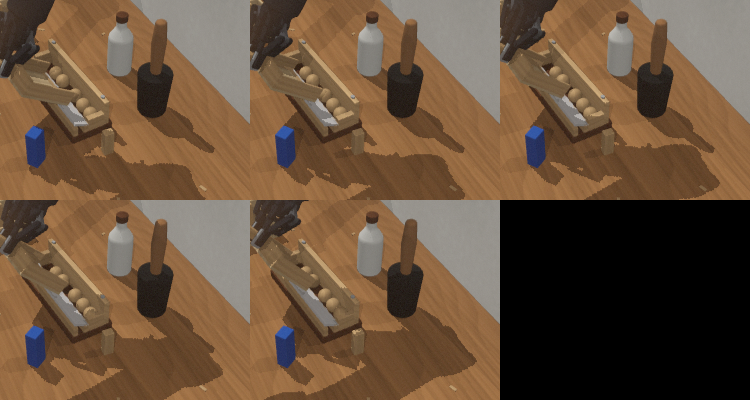

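View pics/tip50b.png

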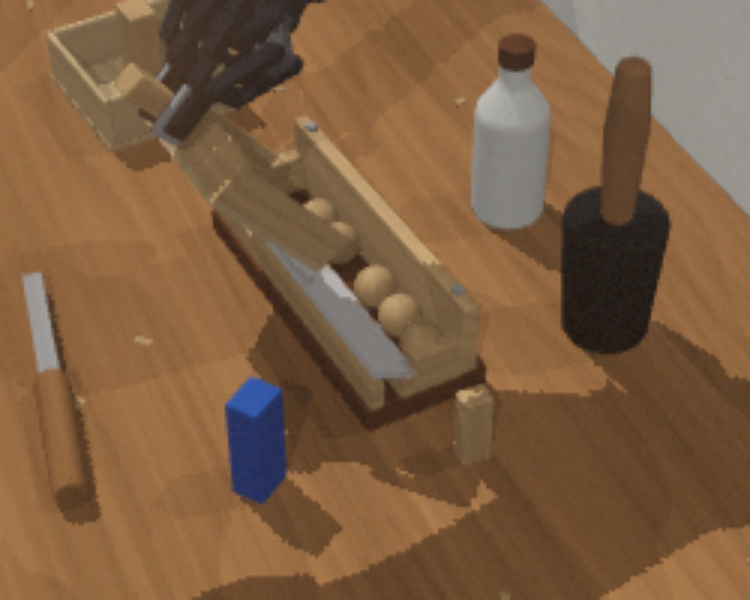

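View pics/tip50t.png

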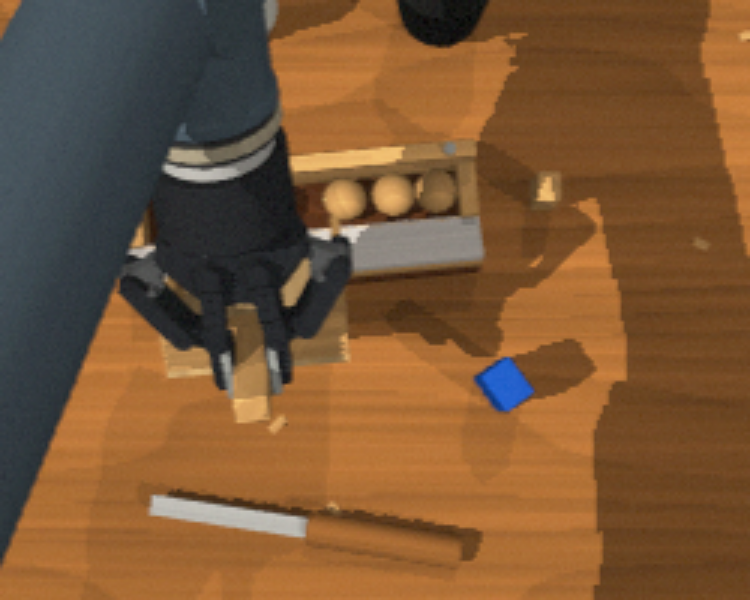

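Five balls are in the groove: three at top view (344,199), (393,193), (437,190), and two more seen in the side view at (320,212), (343,242). I'll lift the tray clear, level it, carry it back and check.

Run:
```python
from h import *
from plant import robot
n0=TO+Rn.from_euler('z',TY).apply([.058,0,0])
trayto(robot,stn([-.055,.03,.12]),SY,50,.10)
trayto(robot,stn([-.08,.0,.17]),SY,15,.10)
trayto(robot,n0+[-.01,0,.17],TY,0,.13)
s=robot.sense(); print(s['t'],s['wrist_force'],s['opening'])
for n in('side','top'):
    f=robot.grab_frame(n); pickle.dump(f,open(f'f_{n}3.pkl','wb')); save(n+'_3',cv2.resize(f['image'][120:380,180:540],(720,520)))
```

```text
30.6 [ 0.13065961 -0.49847784 -2.9722557 ] 0.21633999829208714
```

View pics/side_3.png

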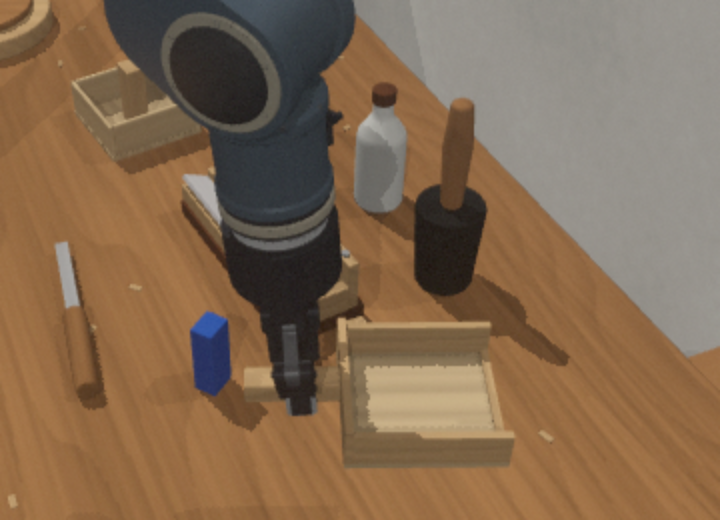

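View pics/top_3.png

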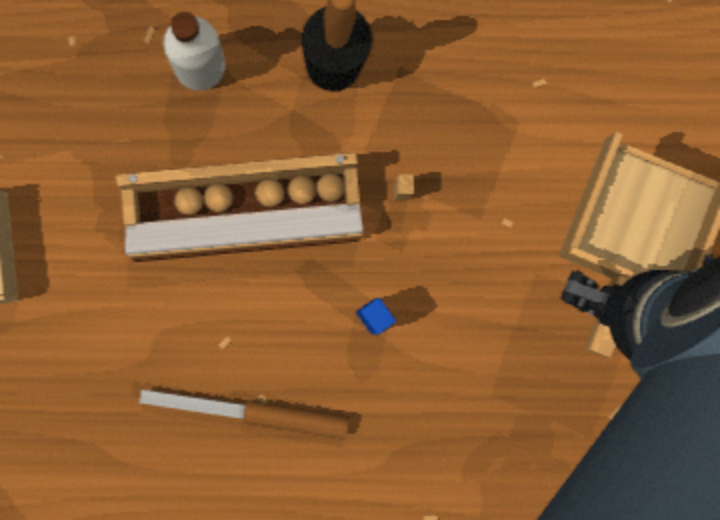

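All five balls lie in single file in the groove, at (188,201), (218,199), (270,193), (302,190), (331,187). The tray is empty. Setting it down.

Run:
```python
from h import *
from plant import robot
n0=TO+Rn.from_euler('z',TY).apply([.058,0,0])
trayto(robot,n0+[0,0,.02],TY,0,.12)
p,o=tool(n0+[0,0,-.003],TY,0,TAU,1,gz=.028)
print(robot.move_straight(p,vel=.03,attitude=o,contact_N=3),robot.sense()['tcp_pos'],p)
robot.sleep(.2)
robot.grip(.75)
s=robot.sense()
robot.move_straight(s['tcp_pos']+[0,0,.2],vel=.12)
robot.goto([.45,-.30,.30],o)
robot.sleep(.3)
s=robot.sense(); print(s['t'],s['wrist_force'])
for n in('side','top'):
    f=robot.grab_frame(n); pickle.dump(f,open(f'f_{n}4.pkl','wb')); save(n+'_4',f['image'])
    P=cloud(f); Q=(P-TO)@Rn.from_euler('z',TY).as_matrix(); x,y,z=[Q[...,i] for i in range(3)]
    print(n,[np.percentile(z[(abs(x-a)<.008)&(abs(y-b)<.052)&(z<.05)&(z>.028)],60).round(4) if ((abs(x-a)<.008)&(abs(y-b)<.052)&(z<.05)&(z>.028)).sum()>5 else None for a,b in((-.035,.05),(-.035,-.05),(.045,.05),(.045,-.05),(-.1,0))],
     'floor',[np.median(z[(abs(x-a)<.012)&(abs(y)<.04)&(z<.03)]).round(4) for a in(-.03,0,.035)])
    Q=(P-SO)@Rn.from_euler('z',SY).as_matrix(); x,y,z=[Q[...,i] for i in range(3)]
    m=(x>-.022)&(x<.015)&(abs(y)<.108)&(z>.042)&(z<.07)
    k,l,stt,c=cv2.connectedComponentsWithStats(m.astype(np.uint8))
    print([(np.round([np.median(x[l==i]),np.median(y[l==i]),z[l==i].max()],3).tolist()) for i in range(1,k) if stt[i,4]>8])
```

```text
True [ 0.53336868 -0.29895499  0.02068616] [ 0.53354277 -0.29919068  0.01703044]
36.075 [-0.08473052 -0.0289964   0.05473669]
side [np.float64(0.0319), np.float64(0.0322), np.float64(0.0322), np.float64(0.0323), np.float64(0.0354)] floor [np.float64(0.0054), np.float64(0.0053), np.float64(0.0054)]
[[-0.001, 0.037, 0.052], [-0.001, -0.035, 0.052], [-0.002, -0.076, 0.053]]
top [np.float64(0.032), np.float64(0.0325), np.float64(0.0331), np.float64(0.0321), np.float64(0.035)] floor [np.float64(0.0051), np.float64(0.0051), np.float64(0.0048)]
[[0.0, -0.095, 0.055], [0.0, -0.065, 0.052], [-0.0, -0.031, 0.052], [-0.001, 0.054, 0.051], [0.001, 0.023, 0.052]]
```

View pics/side_4.png

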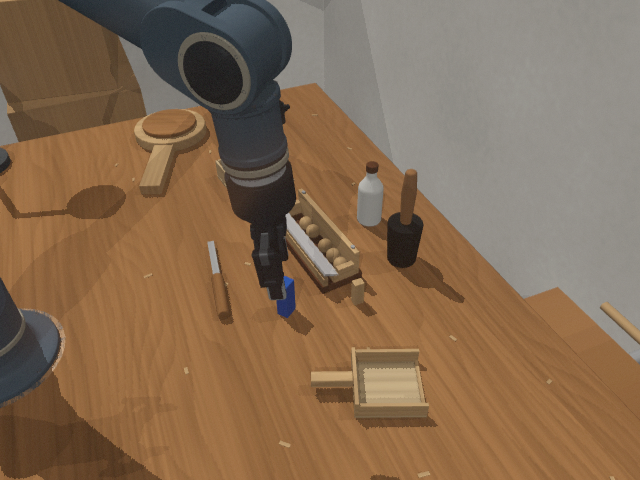

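View pics/top_4.png

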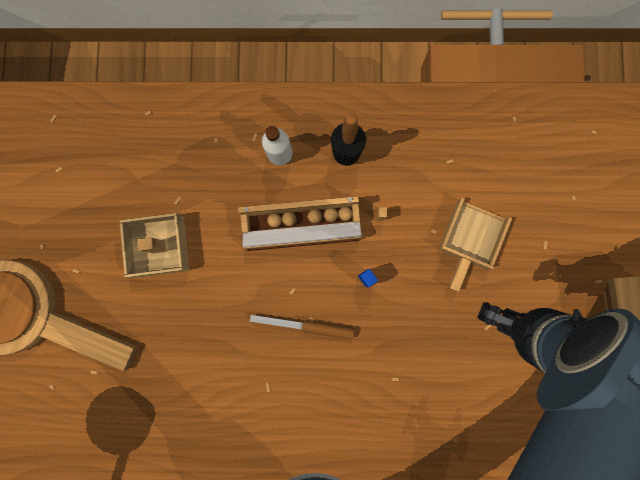

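The tray is flat and empty at top (478,235), the five balls are in the groove at (274,220) to (346,214), the offcut is in the box at (145,243), and the bystanders haven't moved. Handing in.

```bash
python3 -c "
from plant import robot
print(robot.close_job()); print(robot.sense()['t'])"
```

```text
the job is handed in; nothing more can be done
None
the job is handed in; nothing more can be done
```

The job is handed in at about 36 s of the allowed 67 s. The offcut went into the scrap box first, then I tipped the tray over the feed lip while sweeping it along. I set it down empty where it had started.

- **Balls:** the last pictures show all five in single file in the groove. The top view puts their tops at 51–55 mm, against the 50 mm expected. The side view merged touching balls into three blobs, so the count rests on the top view.
- **Tray:** it lies flat, with the floor at 5 mm and the side rims at 32–33 mm in both views.
- **Offcut:** it is inside the box, seen in the top view only. The arm hid the box in the last side picture.
- **Everything else:** the mallet, gouge, glue bottle, blue block and small decoy look unmoved. The gripper never came near the balls, and the arm was touching nothing at hand-in. No check failed.

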